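# Clamp the ball stake head in the bench chuck

### The job

Stand the ball-topped stake head in the bench chuck with its collar resting on the jaws, then turn the chuck's sleeve clockwise (seen from above) until the three jaws have closed and grip its shank firmly, and let go. Leave the other two heads in the rack.

Things in the scene. Friction and masses are not known exactly. Their poses are not given: they have to be found in the camera images.
- ball_head: The ball-topped stake head, a loose steel part of 110 g in the rack. Shank 12 mm across, 30 mm long, round tip; above it a flat round collar 34 mm across, 4 mm thick, that lies on the rack's top; then a neck 16 mm across and a ball 24 mm across, the part to hold. Origin: middle of the collar's underside; z up along the axis.
- ball_head_mid (a point): Centre of the ball of the ball-topped stake head: 17 mm above the collar's underside and 13 mm above its top, 12 mm below the very top of the head. z points up along the shank.
- square_head_mid (a point): The square-topped stake head, to be left in the rack: same shank and collar, on it a block 20 x 20 mm, 22 mm tall. The point lies on its axis, 17 mm above the collar's underside.
- bar_head_mid (a point): The bar-topped stake head, to be left in the rack: same shank and collar, on it a narrow bar 11 mm (x) by 28 mm (y), 25 mm tall. The point lies on its axis, 17 mm above the collar's underside.
- rack_top (a point): Centre of the top face of the wooden rack, a block 64 mm (its x) by 180 mm (its y), 36 mm tall, fixed to the bench. Three holes 15 mm across in a row along its y, at -55, 0 and +55 mm; which head stands in which varies.
- chuck_mouth (a point): Centre of the mouth of the upright steel chuck bolted to the bench, on its axis, level with the jaws' tops, 81 mm above the bench; z up. Foot 100 mm across, 14 mm high; round fluted sleeve 50 mm across from 34 to 80 mm above the bench. The hole between the jaws is 22 mm across at sleeve 0 (19 mm at 0.6), 35 mm deep: the collar comes to rest on the jaws' tops.
- sleeve (a joint): Turn of the chuck's sleeve in rad, growing clockwise seen from above. 0 open; starts at 0 to 0.6. The three jaws close together by 2.5 mm per rad, touch a 12 mm shank at 2.0 and grip harder up to the stop at 2.35. Turns at 0.2 N m friction (about 0.4 when tight) and stays where left. Can be gripped across its 50 mm from above, astride the standing head, on its top 15 to 25 mm.
- jaw_a: One of the three chuck jaws: 8 mm wide, 21 mm tall, its flat upright inner face 11 mm along its own x (outward) from its origin. The origin lies on the chuck's axis at bench level at sleeve 0 and shifts along -x as the jaw closes.
- jaw_b: As jaw_a, a third of a turn on.
- jaw_c: As jaw_a, two thirds of a turn on.
Not all that is in view belongs to the job. What is shaped like the part that bears chuck_mouth but green is not meant.

How it is judged:
By the outcome, as a careful person would: the job done as asked, in the order asked, and still so for the second after the job is handed in, with the robot touching nothing.
It also fails if it takes over 61 s, if anything falls off the work surface, if the arm or the gripper's body presses on something with over 40 N, if the wrist force passes 120 N, or if a joint passes its speed limit or range.

### The arm

A 7-joint arm with a two-finger parallel gripper is mounted at the origin on the work surface. World frame = base frame: x ahead of the robot, y to its left, z up, the work surface at z = 0. Lengths are in mm, angles in rad, forces in N, time in s.
With the tool pointing down it reaches from about 350 to 900 mm from the base axis. Payload 8.1 kg.
Tool frame: the origin (TCP) lies midway between the tips of the shut fingers; the grasp point (between the pads) lies 19 mm behind it; z points along the fingers, y is the line along which they close (so a half turn about z gives the same grasp; the last joint's range is limited). The gripper opens to 85 mm and grips with 20 to 120 N. Pads are 22 mm wide; open, the fingers measure 114 mm over their backs; the gripper's body (76 mm by 85 mm) begins 54 mm behind the grasp point. The pads swing forward as they close: fully open they stand 13 mm farther back than shut.
Start: joints at [1.063, 0.434, 0.025, 1.573, -0.012, 1.134, -0.075], TCP at [246.125, -574.512, 231.323] pointing down, gripper open.
Joint ranges: [-2.62, 2.62], [-0.44, 2.09], [-1.27, 1.32], [0.08, 2.57], [-1.32, 4.46], [0.12, 2], [-2.74, 2.74]. Speed limits (rad/s): [2.22, 2.22, 3.01, 3.01, 3.14, 3.14, 3.14].

### API

Orientations are given as [roll, pitch, yaw] about the fixed x, y, z axes, in that order (R = Rz(yaw) Ry(pitch) Rx(roll)).
In Python, from cell import ctrl gives the robot as it stands.
- The arm moves only by the tool apply_moves, never from a script. Its argument "plan" is a list of rows, each a list of 5 numbers: the shift along the tool's x, y, z in m, then the turn about the tool's z in degrees, then the finger opening in m, from 0 to 0.0854. In form: [[x, y, z, twist, jaw], ...]. A call has 1 to 10 rows; each row is the pose to reach, as a shift and turn from the pose commanded when the call began, along the tool's axes at that moment; what a row does not reach only later rows make up. A row lasts 1/10 s, in which the tool goes at most 50 mm and 8.59 degrees, less where a joint would pass 70% of its speed; a pose out of reach is approached as far as the arm can. A call with a gripper value outside its range is refused whole. The fingers move at their own pace and stop on an object; the grip force is fixed at half the most. Time passes only in rows, so rows that repeat a pose let the fingers close. It gives the time, the measured TCP pose, the force, the opening and the grip force at its end, in the units of the state.
- ctrl.sense(): the state, without advancing time (a new reading comes with each control period).
- ctrl.get_image(name): name is "scene" or "top"; returns a dict with "frame" (420x560x3 uint8, red, green, blue), "range_z" (420x560 float32, mm along the optical axis (not along the pixel's ray), 0 where there is no reading), "mtx" (3x3 intrinsics, pixels), "rvec" (rotation vector, rad) and "tvec" (3), from world to camera coordinates, as OpenCV has them. Camera axes: x right, y down, z forward; pixel columns grow to the right and rows downward; lengths in mm; the calibration is good to about 2 mm. A picture is of the moment at which its call begins.
- ctrl.sign_off(): hands the job in; it is judged then, once.
The state is a dict: "time": time; "joint_positions": joint angles; "joint_vel": joint speeds; "joint_torque": joint torques, N m; "eef_pos": TCP position; "tcp_rot": TCP orientation; "wrist_force": force on the tool from outside, world axes, zero at the start; "torque": the same for the moment, N m; "grip_width": finger opening in mm; "grip_force": force on a finger pad.
Only numpy, scipy, OpenCV 4.12 (cv2) and the standard library are available. Lean on these libraries where they do the work, as an engineer would, in place of code of your own. Each camera call takes 0.05 s, during which the arm holds its last target. There are 200 camera calls.

## Working session

There is one attempt and no reset: what is moved stays moved. The work goes in short steps, Python scripts to look and compute and a tool call to move; the robot and the scene stay as the last step left them, time stands still between calls to the robot, and variables do not carry over. Pictures are saved under pics/ and viewed, at most 10 in all, crops included, and the job is handed in when it is done.

Besides the shell and the picture viewer there is one more tool, called after "Call:" as name(argument=value, ...) on one line, values as JSON. apply_moves: Moves the arm, as the interface text tells. Its arguments: {"type":"object","properties":{"plan":{"type":"array","items":{"type":"array","items":{"type":"number"}}}},"required":["plan"]}

```bash
mkdir -p pics
cat > h.py <<'E'
import numpy as np,cv2
from cell import ctrl
def get(n):
    d=ctrl.get_image(n); d['R']=cv2.Rodrigues(np.array(d['rvec'],float))[0]; d['t']=np.array(d['tvec'],float).ravel(); return d
def cloud(d):
    z=d['range_z'].astype(float); v,u=np.mgrid[:z.shape[0],:z.shape[1]]; K=np.array(d['mtx'])
    p=np.stack([(u-K[0,2])/K[0,0]*z,(v-K[1,2])/K[1,1]*z,z],-1)
    w=(p-d['t'])@d['R']; w[z==0]=np.nan; return w
def save(n,im): cv2.imwrite('pics/'+n,cv2.cvtColor(im,cv2.COLOR_RGB2BGR))
E
python3 - <<'E'
from h import *
a=get('scene');b=get('top')
for n,d in(('scene',a),('top',b)):
    save(n+'0.png',d['frame']); print(n,-d['R'].T@d['t'],d['mtx'])
print(ctrl.sense())
E
```

```text
scene [1043.11014623 -402.97480522  550.40817496] [[417.31677907   0.         277.05970885]
 [  0.         417.31677907 216.48199512]
 [  0.           0.           1.        ]]
top [ 315.27033628   63.08703828 1024.68461513] [[528.32245289   0.         273.39779441]
 [  0.         528.32245289 205.81453528]
 [  0.           0.           1.        ]]
{'time': 0.1, 'joint_positions': array([ 1.06340706,  0.43518449,  0.02499487,  1.57401105, -0.01157054,
        1.13399781, -0.07512298]), 'joint_vel': array([-0.00143697, -0.000593  , -0.00037027, -0.00219519, -0.00055697,
        0.00069406,  0.00042296]), 'joint_torque': array([ 2.11808117e-03, -6.71759105e+01,  1.02746755e+00, -3.16905999e+01,
        1.58353848e-02,  7.19485630e-03, -3.81493851e-05]), 'eef_pos': array([ 245.89229395, -574.10167281,  230.58342224]), 'tcp_rot': array([-3.14014595e+00,  1.68418225e-04,  4.04690134e-01]), 'wrist_force': array([0.18665029, 0.47182634, 0.09448832]), 'torque': array([ 0.01064496, -0.00064208, -0.01893355]), 'grip_force': 0.0, 'grip_width': 85.33113072367007}
```

View pics/top0.png

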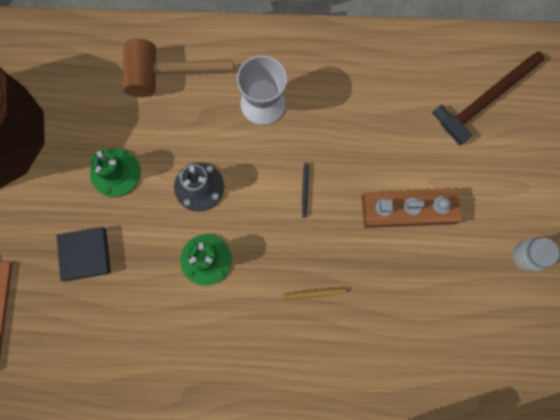

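View pics/scene0.png

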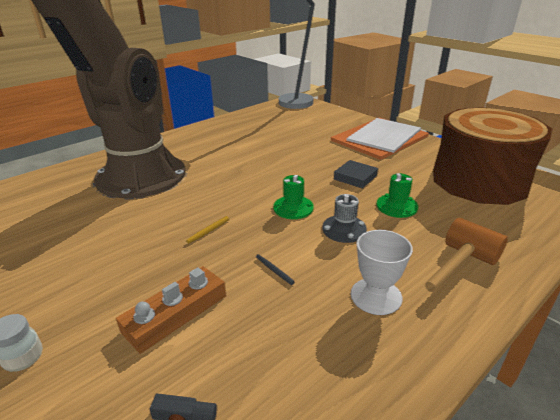

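The top view shows the dark chuck at (194,180), green look-alikes at (107,163) and (201,255), and the rack heads at (384,207), (413,205) and (442,205). In the scene view the ball head looks like the leftmost one, at (143,310). The other candidates for it are the heads at (172,293) and (198,277). I'll measure these and crop.

```bash
cat > m.py <<'E'
from h import *
a=get('scene');b=get('top');wa=cloud(a);wb=cloud(b)
np.set_printoptions(precision=1,suppress=True)
allp=np.concatenate([wa.reshape(-1,3),wb.reshape(-1,3)])
def near(w,u,v,r,z0,z1):
    p=w[v-r:v+r,u-r:u+r].reshape(-1,3); return p[(p[:,2]>z0)&(p[:,2]<z1)]
for n,u,v in(('ch',194,182),('r1',384,207),('r2',413,205),('r3',442,205)):
    print(n,wb[v,u]); 
# rack top
p=near(wb,412,207,56,30,40); rr=cv2.minAreaRect(p[:,:2].astype(np.float32)); print('rack',rr,np.median(p[:,2]))
for n,u in(('r1',384),('r2',413),('r3',442)):
    p=near(wb,u,206,14,44,80); print(n,len(p),p.min(0),p.max(0),p.mean(0)); 
# foot of chuck
for nm,(u,v) in (('top',(198,186)),):
    p=near(wb,u,v,30,9,18); print('foot',cv2.minEnclosingCircle(p[:,:2].astype(np.float32)),np.median(p[:,2]))
    p=near(wb,u,v,30,70,95); print('sleeve',cv2.minEnclosingCircle(p[:,:2].astype(np.float32)),np.median(p[:,2]))
p=near(wa,346,213,30,9,18);print('foot scene',cv2.minEnclosingCircle(p[:,:2].astype(np.float32)),len(p))
p=near(wa,346,213,30,36,78);print('sleeve scene',p.min(0),p.max(0))
c=cv2.resize(a['frame'][250:350,110:235],(500,400),interpolation=2);e=cv2.resize(b['frame'][150:250,360:470],(440,400),interpolation=2)[:,:];
f=cv2.resize(b['frame'][145:225,150:240],(450,400),interpolation=2)
g=np.zeros((400,800,3),np.uint8);g[:,:500]=c;g[:, 500:]=cv2.resize(e,(300,400))
save('crop1.png',np.vstack([g[:300],np.hstack([f[:300],cv2.resize(a['frame'][180:245,310:386],(350,300))])]))
E
python3 m.py
```

```text
ch [560.  220.3  46.6]
r1 [ 518.2 -137.5   66.5]
r2 [ 524.  -191.7   64.9]
r3 [ 526.1 -246.3   62.7]
rack ((528.3906860351562, -197.5775146484375), (65.1783676147461, 181.1559295654297), 4.128232479095459) 37.06057745690836
r1 155 [ 513.8 -164.9   44. ] [ 535.3 -131.9   67. ] [ 522.9 -141.9   60.1]
r2 139 [ 518.4 -211.4   44. ] [ 543.9 -181.8   70.3] [ 527.  -195.8   60.8]
r3 143 [ 516.6 -263.2   44.2] [ 545.5 -239.1   69. ] [ 530.9 -250.    60.6]
foot ((561.6508178710938, 217.12326049804688), 50.04343795776367) 12.130686336632353
sleeve ((561.8536376953125, 216.4567108154297), 25.546293258666992) 80.09258163132561
foot scene ((529.2105102539062, 293.92205810546875), 129.20062255859375) 479
sleeve scene [540.7 192.6  36.4] [590.  241.9  78. ]
```

View pics/crop1.png

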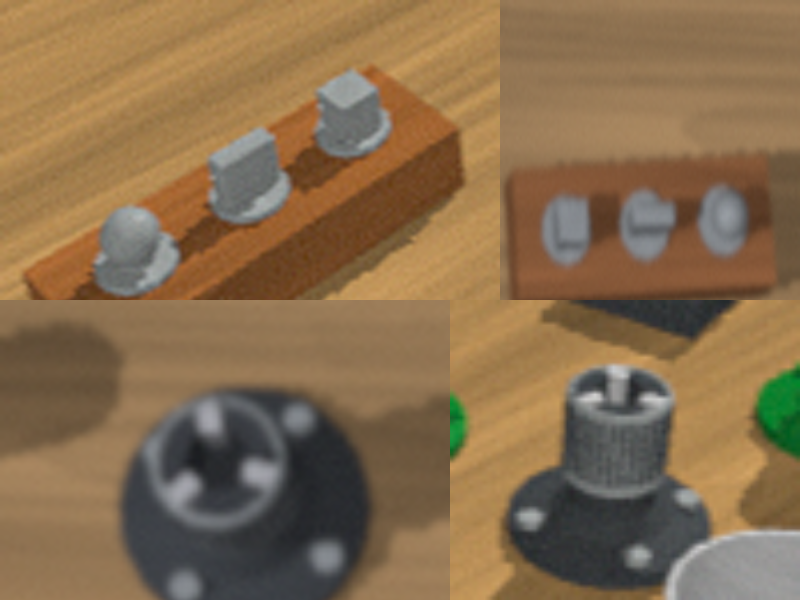

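The crop confirms it: the ball head is at the -y end of the rack (scene 143,310; top 442,205), and the middle head is the bar and the far one the square. The dark chuck is open with its three jaws visible. Next is a sphere fit for the ball.

```bash
cat > ball.py <<'E'
from h import *
from scipy.optimize import least_squares as L
for n in('top','scene'):
    w=cloud(get(n)).reshape(-1,3)
    p=w[(np.hypot(w[:,0]-532,w[:,1]+252)<17)&(w[:,2]>48)&(w[:,2]<75)]
    r=L(lambda c:np.linalg.norm(p-c,axis=1)-12,[532,-252,53],loss='soft_l1');print(n,len(p),r.x.round(1),p[:,2].max(),np.abs(r.fun).mean())
s=ctrl.sense();print(s['eef_pos'],s['tcp_rot'],s['time'])
E
python3 ball.py
```

```text
top 132 [ 532.5 -252.6   54.2] 68.27514647947272 1.0010894114127096
scene 174 [ 532.4 -250.3   52.7] 66.13780876341981 0.6328684486631192
[ 246.05903749 -574.37036899  231.05551251] [-3.14110577e+00  5.41797342e-05  4.04723962e-01] 0.3
```

Call:
apply_moves(plan=[[0.3903, -0.184, 0, -71, 0.0854], [0.3903, -0.184, 0, -71, 0.0854], [0.3903, -0.184, 0, -71, 0.0854], [0.3903, -0.184, 0, -71, 0.0854], [0.3903, -0.184, 0, -71, 0.0854], [0.3903, -0.184, 0, -71, 0.0854], [0.3903, -0.184, 0, -71, 0.0854], [0.3903, -0.184, 0, -71, 0.0854], [0.3903, -0.184, 0, -71, 0.0854], [0.3903, -0.184, 0, -71, 0.0854]])

```text
time: 1.3
eef_pos: [535.8, -246.0, 231.4]
tcp_rot: [3.139, -0.003, 1.653]
wrist_force: [-0.2, 0.2, 0.3]
grip_width: 85.7
grip_force: 0.0
```

```bash
python3 -c "
from h import *
s=ctrl.sense();print(s['eef_pos'],s['tcp_rot'],s['time'],s['joint_positions'],s['joint_vel'].round(2))"
```

```text
[ 535.82921521 -245.98885267  231.43542004] [ 3.13928164e+00 -2.59463364e-03  1.65312922e+00] 1.3 [ 0.60847713  0.40801772 -0.37266702  1.63854309  0.15731684  1.12385511
  0.27801002] [ 0.05 -0.01  0.08  0.02  0.01  0.01  0.01]
```

Call:
apply_moves(plan=[[0, 0, 0.05, 0, 0.0854], [0, 0, 0.1, 0, 0.0854], [0, 0, 0.14, 0, 0.0854], [0, 0, 0.14, 0, 0.0854], [0, 0, 0.14, 0, 0.0854]])

```text
time: 1.8
eef_pos: [532.3, -252.1, 91.9]
tcp_rot: [-3.141, -0.0, 1.643]
wrist_force: [-0.1, -0.2, 1.4]
grip_width: 85.3
grip_force: 0.0
```

```bash
python3 -c "
from h import *
a=get('scene');b=get('top')
s=ctrl.sense();print(s['eef_pos'],s['tcp_rot'],s['time'],s['joint_positions'])
save('c2.png',np.hstack([cv2.resize(a['frame'][210:360,70:220],(400,400),interpolation=2),cv2.resize(b['frame'][140:260,370:490],(400,400),interpolation=2)]))"
```

```text
[ 533.98848158 -252.4454218    93.81181426] [3.13832538e+00 1.67316728e-03 1.64332626e+00] 1.9 [ 0.58644311  0.54884787 -0.33544581  1.79106224  0.23390401  0.83690892
  0.21228045]
```

View pics/c2.png

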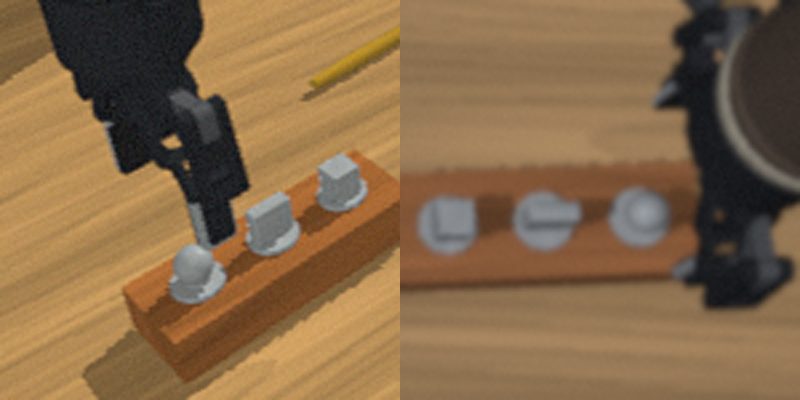

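The left crop shows the open fingers just above the ball at (195,260), and the right one shows the finger tips at (665,95) and (685,270) with the ball at (640,213). I'll check the finger positions with depth.

```bash
python3 -c "
from h import *
np.set_printoptions(precision=1,suppress=True)
for n in('top','scene'):
    w=cloud(get(n)).reshape(-1,3)
    for lo,hi in((85,100),(100,115),(115,130),(130,145)):
        p=w[(abs(w[:,0]-532)<75)&(abs(w[:,1]+252)<60)&(w[:,2]>lo)&(w[:,2]<hi)]
        for s in(-1,1):
            q=p[(p[:,0]-532)*s>0]
            if len(q)>4: print(n,lo,s,len(q),np.percentile(q,[3,97],axis=0).ravel())
s=ctrl.sense();print(s['eef_pos'],s['tcp_rot'],s['time'])"; python3 ball.py
```

```text
top 100 1 7 [ 576.5 -245.8  108.4  587.8 -239.   114.9]
top 115 -1 31 [ 478.2 -257.1  115.9  490.  -245.1  128.1]
top 115 1 35 [ 576.2 -250.5  115.5  590.5 -238.5  128.8]
top 130 -1 22 [ 477.8 -252.6  131.4  490.7 -245.   143.7]
top 130 1 18 [ 576.2 -243.5  132.2  589.4 -238.3  143.8]
scene 100 -1 54 [ 490.6 -265.2  106.4  494.  -246.3  114.2]
scene 100 1 37 [ 580.3 -258.8  107.   589.6 -237.4  114.9]
scene 115 -1 97 [ 488.5 -265.3  115.2  494.1 -247.8  129.5]
scene 115 1 117 [ 580.4 -258.9  116.6  592.7 -237.2  129.5]
scene 130 -1 91 [ 487.8 -265.6  130.6  494.7 -251.   144.9]
scene 130 1 88 [ 580.2 -258.8  130.3  592.2 -241.   142.5]
[ 534.  -252.4   93.8] [3.1 0.  1.6] 2.0
top 133 [ 532.1 -252.6   54.5] 69.95144397543675 1.0410632472277432
scene 173 [ 532.4 -250.1   52.4] 65.57259947817063 0.6172757145618684
[ 533.44962058 -252.16427737   93.13507147] [3.13895608e+00 1.52433851e-03 1.64363828e+00] 2.1
```

Fingers straddle the ball within ~1 mm. Descend and close.

Call:
apply_moves(plan=[[0, 0, 0.025, 0, 0.0854], [0, 0, 0.048, 0, 0.0854], [0, 0, 0.048, 0, 0.0854], [0, 0, 0.048, 0, 0.05], [0, 0, 0.048, 0, 0.01], [0, 0, 0.048, 0, 0.01], [0, 0, 0.048, 0, 0.01], [0, 0, 0.048, 0, 0.01], [0, 0, 0.048, 0, 0.01], [0, 0, 0.048, 0, 0.01]])

```text
time: 3.1
eef_pos: [532.9, -251.9, 44.4]
tcp_rot: [3.14, 0.001, 1.644]
wrist_force: [-1.3, 1.1, 6.7]
grip_width: 20.3
grip_force: 58.4
```

Call:
apply_moves(plan=[[0, 0, 0, 0, 0.035], [0, 0, 0, 0, 0.035], [0, 0, 0.002, 0, 0.035], [0, 0, 0.004, 0, 0.035], [0, 0, 0.004, 0, 0.035], [0, 0, 0.004, 0, 0.035]])

```text
time: 3.7
eef_pos: [532.4, -251.6, 39.1]
tcp_rot: [-3.141, -0.0, 1.644]
wrist_force: [0.0, 1.6, 0.3]
grip_width: 34.9
grip_force: 0.0
```

Call:
apply_moves(plan=[[0, 0, 0, 0, 0.01], [0, 0, 0, 0, 0.01], [0, 0, 0, 0, 0.01], [0, 0, 0, 0, 0.01], [0, 0, 0, 0, 0.01]])

```text
time: 4.2
eef_pos: [533.1, -251.9, 40.4]
tcp_rot: [3.14, 0.001, 1.644]
wrist_force: [-1.7, 1.0, 9.7]
grip_width: 20.7
grip_force: 59.1
```

Call:
apply_moves(plan=[[0, 0, -0.005, 0, 0.01], [0, 0, -0.01, 0, 0.01], [0, 0, -0.03, 0, 0.01], [0, 0, -0.06, 0, 0.01], [0, 0, -0.1, 0, 0.01], [0, 0, -0.13, 0, 0.01], [0, 0, -0.13, 0, 0.01], [0, 0, -0.13, 0, 0.01]])

```text
time: 5.0
eef_pos: [532.5, -251.8, 169.8]
tcp_rot: [3.141, 0.001, 1.644]
wrist_force: [-0.9, 0.1, -1.7]
grip_width: 20.6
grip_force: 59.1
```

```bash
python3 -c "
from h import *
a=get('scene')
s=ctrl.sense();print(s['eef_pos'],s['tcp_rot'],s['wrist_force'],s['grip_width'],s['joint_positions'])
save('c3.png',cv2.resize(a['frame'][150:350,50:250],(600,600),interpolation=2))"
```

```text
[ 531.80563534 -251.65240871  168.67654957] [-3.14059586e+00 -2.60509233e-04  1.64373550e+00] [-0.76001681 -0.24891409 -1.87980454] 20.55680199563824 [ 0.60685307  0.46402824 -0.3598967   1.71888177  0.18929489  0.99395887
  0.2509249 ]
```

View pics/c3.png

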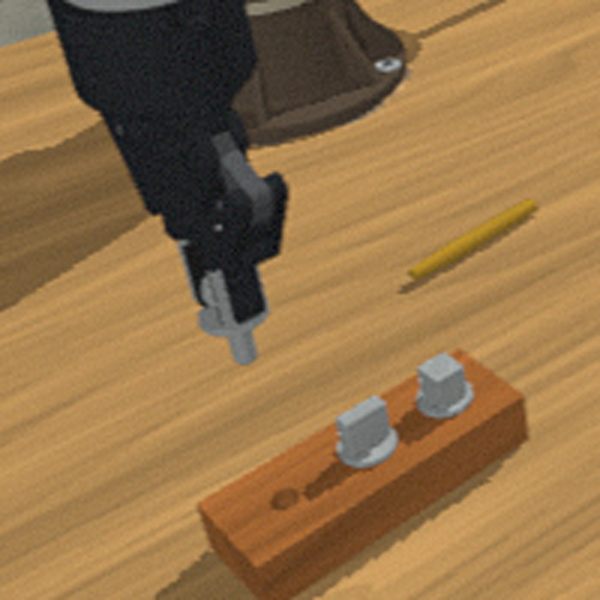

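The picture shows the ball head held upright at (235,320) and its hole empty at (285,498). Moving on to the chuck.

Call:
apply_moves(plan=[[0.04, 0.0055, 0, 0, 0.01], [0.085, 0.0116, 0, 0, 0.01], [0.132, 0.018, 0, 0, 0.01], [0.18, 0.0246, 0, 0, 0.01], [0.228, 0.0312, 0, 0, 0.01], [0.276, 0.0377, 0, 0, 0.01], [0.324, 0.0443, 0, 0, 0.01], [0.372, 0.0508, 0, 0, 0.01], [0.42, 0.0574, 0, 0, 0.01], [0.4653, 0.0636, 0, 0, 0.01]])

```text
time: 6.05
eef_pos: [560.7, 218.8, 167.5]
tcp_rot: [-3.139, 0.001, 1.644]
wrist_force: [0.9, 0.7, -0.7]
grip_width: 20.8
grip_force: 59.4
```

Call:
apply_moves(plan=[[0, 0, 0, 0, 0.01], [0, 0, 0, 0, 0.01], [0, 0, 0.01, 0, 0.01], [0, 0, 0.02, 0, 0.01], [0, 0, 0.03, 0, 0.01], [0, 0, 0.03, 0, 0.01], [0, 0, 0.03, 0, 0.01]])

```text
time: 6.75
eef_pos: [561.8, 216.4, 138.8]
tcp_rot: [-3.141, 0.0, 1.643]
wrist_force: [-0.2, -0.5, -0.9]
grip_width: 20.6
grip_force: 59.5
```

```bash
python3 -c "
from h import *
np.set_printoptions(precision=1,suppress=True)
for n in('scene','top'):
    a=get(n); w=cloud(a); R,t,K=a['R'],a['t'],np.array(a['mtx'])
    s=ctrl.sense(); x,y,z=s['eef_pos']
    f=w.reshape(-1,3)
    for lo,hi in ((86,92),(92,98),(98,104),(104,112),(112,118),(118,124)):
        p=f[(np.hypot(f[:,0]-x,f[:,1]-y)<22)&(f[:,2]>lo)&(f[:,2]<hi)]
        if len(p)>3: print(n,lo,len(p),p.mean(0),p.min(0),p.max(0))
    if n=='scene': save('c4.png',cv2.resize(a['frame'][130:250,285:405],(600,600),interpolation=2))
print(s)
"
```

```text
scene 104 11 [563.7 214.8 109.6] [557.4 212.2 107.4] [568.4 219.  111.8]
scene 112 15 [565.8 213.8 115.4] [559.  211.3 112.2] [569.8 218.2 117.8]
scene 118 12 [566.1 214.3 121.2] [561.1 211.3 118.1] [569.9 218.5 123.7]
{'time': 6.85, 'joint_positions': array([-0.2,  0.5, -0.4,  1.7,  0.3,  1. , -0.6]), 'joint_vel': array([-0., -0., -0., -0.,  0., -0., -0.]), 'joint_torque': array([  0.2, -67.7,  -6.6, -27.7,   0. ,   0. ,  -0. ]), 'eef_pos': array([562.2, 217. , 139.6]), 'tcp_rot': array([ 3.1, -0. ,  1.6]), 'wrist_force': array([ 1. ,  0.2, -0. ]), 'torque': array([ 0. , -0.1, -0. ]), 'grip_force': 59.48931601640652, 'grip_width': 20.672600725067348}
```

View pics/c4.png

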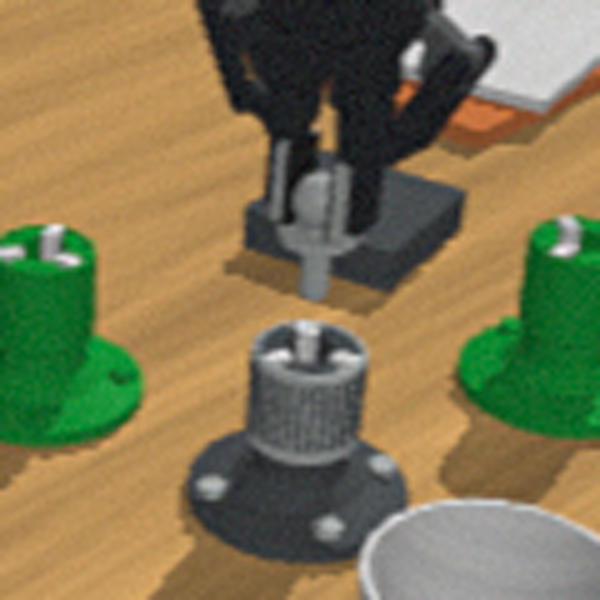

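Shank (313,285) hangs upright right over the dark chuck's mouth (308,345), and the depth puts its axis within ~1 mm. Lower it.

Call:
apply_moves(plan=[[0, 0, 0.015, 0, 0.01], [0, 0, 0.025, 0, 0.01], [0, 0, 0.034, 0, 0.01], [0, 0, 0.042, 0, 0.01], [0, 0, 0.048, 0, 0.01], [0, 0, 0.051, 0, 0.01], [0, 0, 0.053, 0, 0.01], [0, 0, 0.053, 0, 0.01], [0, 0, 0.053, 0, 0.01]])

```text
time: 7.75
eef_pos: [562.1, 217.1, 86.6]
tcp_rot: [3.141, -0.0, 1.644]
wrist_force: [0.3, -0.1, -0.7]
grip_width: 20.8
grip_force: 59.5
```

Call:
apply_moves(plan=[[0, 0, 0.001, 0, 0.01], [0, 0, 0.001, 0, 0.01], [0, 0, 0.002, 0, 0.01], [0, 0, 0.002, 0, 0.01]])

```text
time: 8.15
eef_pos: [562.1, 217.1, 85.4]
tcp_rot: [3.141, 0.0, 1.644]
wrist_force: [-2.3, -1.8, 8.4]
grip_width: 20.8
grip_force: 62.7
```

Contact (8 N): the collar rests on the jaws. Release and turn back to the start angle for the sleeve.

Call:
apply_moves(plan=[[0, 0, 0, 0, 0.0854], [0, 0, 0, 0, 0.0854], [0, 0, 0, 0, 0.0854], [0, 0, 0, 0, 0.0854], [0, 0, -0.01, -8, 0.0854], [0, 0, -0.02, -16, 0.0854], [0, 0, -0.02, -24, 0.0854], [0, 0, -0.02, -32, 0.0854], [0, 0, -0.02, -40, 0.0854], [0, 0, -0.02, -48, 0.0854]])

```text
time: 9.15
eef_pos: [561.9, 216.9, 104.3]
tcp_rot: [-3.142, 0.0, 2.487]
wrist_force: [0.2, -0.1, -0.6]
grip_width: 85.7
grip_force: 0.0
```

Call:
apply_moves(plan=[[0, 0, 0, -8, 0.0854], [0, 0, 0, -16, 0.0854], [0, 0, 0, -24, 0.0854], [0, 0, 0, -32, 0.0854], [0, 0, 0, -40, 0.0854], [0, 0, 0, -48, 0.0854], [0, 0, 0, -52, 0.0854], [0, 0, 0, -52, 0.0854], [0, 0, 0, -52, 0.0854]])

```text
time: 10.05
eef_pos: [561.9, 216.9, 104.2]
tcp_rot: [3.141, -0.0, -2.896]
wrist_force: [-0.7, -0.1, 0.4]
grip_width: 85.4
grip_force: 0.0
```

```bash
python3 -c "
from h import *
np.set_printoptions(precision=2,suppress=True)
a=get('scene');b=get('top')
s=ctrl.sense();print(s['eef_pos'],s['tcp_rot'],s['wrist_force'],s['joint_positions'],s['time'])
save('c5.png',np.hstack([cv2.resize(a['frame'][140:240,295:395],(400,400),interpolation=2),cv2.resize(b['frame'][130:230,140:240],(400,400),interpolation=2)]))"
```

```text
[561.88 217.02 104.29] [-3.14 -0.   -2.9 ] [0.1  0.24 0.93] [ 0.1   0.69 -0.86  1.72  0.6   1.02  0.84] 10.15
```

View pics/c5.png

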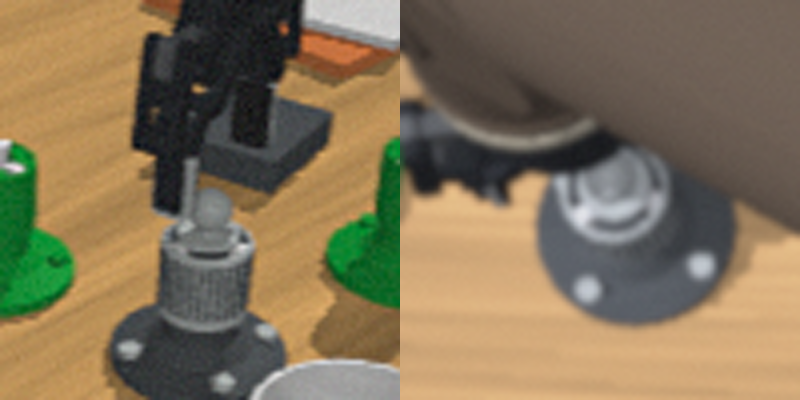

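The head stands in the dark chuck, ball at (212,210) in the left crop with its collar on the jaws. Now grip the sleeve.

Call:
apply_moves(plan=[[0, 0, 0.02, 0, 0.0854], [0, 0, 0.04, 0, 0.0854], [0, 0, 0.054, 0, 0.0854], [0, 0, 0.054, 0, 0.0854], [0, 0, 0.054, 0, 0.04], [0, 0, 0.054, 0, 0.04], [0, 0, 0.054, 0, 0.04], [0, 0, 0.054, 0, 0.04], [0, 0, 0.054, 0, 0.04]])

```text
time: 11.05
eef_pos: [562.3, 218.3, 51.8]
tcp_rot: [3.14, 0.002, -2.894]
wrist_force: [-2.1, 1.3, 4.6]
grip_width: 48.9
grip_force: 61.8
```

Call:
apply_moves(plan=[[0, 0, 0, 7, 0.04], [0, 0, 0, 14, 0.04], [0, 0, 0, 21, 0.04], [0, 0, 0, 28, 0.04], [0, 0, 0, 35, 0.04], [0, 0, 0, 42, 0.04], [0, 0, 0, 49, 0.04], [0, 0, 0, 56, 0.04], [0, 0, 0, 63, 0.04], [0, 0, 0, 70, 0.04]])

```text
time: 12.05
eef_pos: [562.1, 217.6, 51.8]
tcp_rot: [3.14, 0.0, 2.163]
wrist_force: [-3.4, -1.3, 6.8]
grip_width: 48.9
grip_force: 62.0
```

```bash
python3 -c "
from h import *
np.set_printoptions(precision=2,suppress=True)
s=ctrl.sense();print(s)"
```

```text
{'time': 12.05, 'joint_positions': array([-0.11,  0.65, -0.51,  1.78,  0.42,  0.82, -0.24]), 'joint_vel': array([-0.2 , -0.07,  0.31,  0.02, -0.25, -0.09, -1.  ]), 'joint_torque': array([  1.97, -67.11,  -9.37, -23.52,   0.75,  -0.8 ,   1.88]), 'eef_pos': array([562.05, 217.62,  51.79]), 'tcp_rot': array([3.14, 0.  , 2.16]), 'wrist_force': array([-3.38, -1.28,  6.75]), 'torque': array([-0.24,  0.56,  0.2 ]), 'grip_force': 61.97186278179288, 'grip_width': 48.8537993151888}
```

Call:
apply_moves(plan=[[0, 0, 0, 7, 0.04], [0, 0, 0, 14, 0.04], [0, 0, 0, 20, 0.04], [0, 0, 0, 25, 0.04], [0, 0, 0, 29, 0.04], [0, 0, 0, 29, 0.04]])

```text
time: 12.65
eef_pos: [561.8, 217.5, 51.8]
tcp_rot: [3.141, -0.0, 1.659]
wrist_force: [-4.1, -1.5, 8.1]
grip_width: 48.7
grip_force: 62.2
```

```bash
python3 -c "
from h import *
np.set_printoptions(precision=2,suppress=True)
s=ctrl.sense();print(s['tcp_rot'],s['torque'],s['wrist_force'],s['joint_torque'][-1])"
```

```text
[ 3.14 -0.    1.66] [-0.32  0.7  -0.18] [-4.07 -1.54  8.08] -0.725049264729023
```

Call:
apply_moves(plan=[[0, 0, 0, 3, 0.04], [0, 0, 0, 6, 0.04], [0, 0, 0, 9, 0.04], [0, 0, 0, 12, 0.04], [0, 0, 0, 12, 0.04]])

```text
time: 13.15
eef_pos: [561.7, 217.5, 51.8]
tcp_rot: [3.141, -0.0, 1.451]
wrist_force: [-4.0, -1.1, 8.9]
grip_width: 48.8
grip_force: 62.3
```

```bash
python3 -c "
from h import *
np.set_printoptions(precision=3,suppress=True)
s=ctrl.sense();print(s['tcp_rot'],s['torque'],s['wrist_force'],s['joint_torque'][-1])"
```

```text
[ 3.141 -0.     1.451] [-0.305  0.785 -0.135] [-3.969 -1.064  8.922] -0.48177827149629593
```

Call:
apply_moves(plan=[[0, 0, 0, 3, 0.04], [0, 0, 0, 6, 0.04], [0, 0, 0, 9, 0.04], [0, 0, 0, 12, 0.04]])

```text
time: 13.55
eef_pos: [561.5, 217.5, 51.7]
tcp_rot: [3.141, -0.0, 1.241]
wrist_force: [-5.4, -1.0, 9.5]
grip_width: 48.5
grip_force: 62.3
```

```bash
python3 -c "
from h import *
np.set_printoptions(precision=3,suppress=True)
s=ctrl.sense();print(s['tcp_rot'],s['torque'],s['wrist_force'],s['joint_torque'][-1])"
```

```text
[ 3.141 -0.     1.241] [-0.489  0.837  0.307] [-5.434 -0.979  9.524] 0.5741660110652447
```

Call:
apply_moves(plan=[[0, 0, 0, 3, 0.04], [0, 0, 0, 6, 0.04], [0, 0, 0, 6, 0.04]])

```text
time: 13.85
eef_pos: [561.5, 217.6, 51.8]
tcp_rot: [3.141, -0.0, 1.137]
wrist_force: [-5.4, -2.0, 8.4]
grip_width: 48.8
grip_force: 62.3
```

```bash
python3 -c "
from h import *
np.set_printoptions(precision=3,suppress=True)
s=ctrl.sense();print(s['tcp_rot'],s['torque'],s['wrist_force'],s['joint_torque'][-1])"
```

```text
[ 3.141 -0.     1.137] [-0.46   0.801 -0.009] [-5.361 -2.031  8.381] -0.615789033472538
```

Call:
apply_moves(plan=[[0, 0, 0, 3, 0.04], [0, 0, 0, 6, 0.04]])

```text
time: 14.05
eef_pos: [562.1, 218.8, 51.8]
tcp_rot: [3.141, -0.003, 1.035]
wrist_force: [-1.0, 0.8, 3.0]
grip_width: 48.8
grip_force: 62.6
```

```bash
python3 -c "
from h import *
np.set_printoptions(precision=3,suppress=True)
s=ctrl.sense();print(s['tcp_rot'],s['torque'],s['wrist_force'],s['joint_torque'][-1])"
```

```text
[ 3.141 -0.003  1.035] [-0.226  0.268  1.977] [-1.031  0.788  3.027] -0.8327743783593178
```

Moment about the axis jumped to 2 N m: the sleeve is at its stop. Let go and lift away.

Call:
apply_moves(plan=[[0, 0, 0, 0, 0.0854], [0, 0, 0, 0, 0.0854], [0, 0, 0, 0, 0.0854], [0, 0, 0, 0, 0.0854], [0, 0, -0.03, 0, 0.0854], [0, 0, -0.07, 0, 0.0854], [0, 0, -0.12, 0, 0.0854], [0, 0, -0.16, 0, 0.0854], [-0.05, 0, -0.16, 0, 0.0854], [-0.1, 0, -0.16, 0, 0.0854]])

```text
time: 15.05
eef_pos: [511.0, 131.3, 211.6]
tcp_rot: [3.14, -0.003, 1.035]
wrist_force: [0.7, -1.3, -0.3]
grip_width: 85.5
grip_force: 0.0
```

Call:
apply_moves(plan=[[-0.05, 0, -0.02, 0, 0.0854], [-0.1, 0, -0.02, 0, 0.0854], [-0.1, 0, -0.02, 0, 0.0854], [-0.1, 0, -0.02, 0, 0.0854], [-0.1, 0, -0.02, 0, 0.0854]])

```text
time: 15.55
eef_pos: [460.0, 46.1, 230.4]
tcp_rot: [3.141, -0.001, 1.034]
wrist_force: [0.3, 0.6, 0.5]
grip_width: 85.2
grip_force: 0.0
```

```bash
python3 -c "
from h import *
from scipy.optimize import least_squares as L
a=get('scene');b=get('top')
s=ctrl.sense();print(s['eef_pos'],s['wrist_force'],s['time'])
for d in(a,b):
    w=cloud(d).reshape(-1,3);p=w[(np.hypot(w[:,0]-562,w[:,1]-217)<16)&(w[:,2]>93)&(w[:,2]<116)]
    r=L(lambda c:np.linalg.norm(p-c,axis=1)-12,[562,217,98],loss='soft_l1');print(len(p),r.x.round(1))
save('c6.png',np.hstack([cv2.resize(a['frame'][170:250,306:386],(400,400),interpolation=2),cv2.resize(b['frame'][140:220,155:235],(400,400),interpolation=2)]))"
```

```text
[459.96967493  46.6013925  230.12069594] [-0.13594937 -0.8202741  -0.55326907] 15.65
92 [563.  219.2  97.7]
136 [562.5 216.8  99.1]
```

View pics/c6.png

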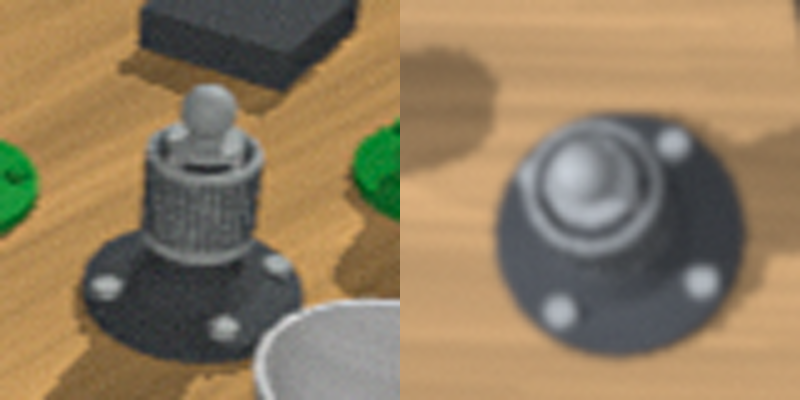

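The head stands upright in the chuck, ball at (208,110) in the left crop. The depth fit puts the ball centre at 98 mm, as expected (81 + 17), and on the chuck axis. The jaws are closed in under the collar. Handing in.

```bash
python3 -c "
from cell import ctrl
print(ctrl.sign_off())"
```

```text
the job is handed in; nothing more can be done
None
```

The ball-topped head stands in the dark chuck with its collar on the jaws, and I turned the sleeve clockwise about 2.3 rad, until the torque jumped to 2 N m, which I took as its stop; the gripper then let go, the other two heads were never touched, and the job was handed in at about 16 s.

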